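Bring the yellow bin to the arrow and set the carousel brake

TASK

Push on a divider of the parts carousel with a fingertip to turn it until the middle of the yellow bin is lined up with the white arrow on the grey base, leave it standing still there, and then push the red brake arm round until it is fully home against the carousel's rim. The carousel only stands on its feet: do not lift it or drag it along the bench, and leave the capacitor, solder spool, amber jar and screwdriver where they are.

Things in the scene. Friction and masses are not known exactly. Their poses are not given: they have to be found in the camera images.
- carousel: Grey base plate of the parts carousel, loose on four rubber feet, 2.5 kg plus the 0.5 kg turntable. Origin: on the turntable's upright spindle axis, at bench height; z up. The plate reaches from -115 to 115 mm in its x, -110 to 190 mm in its y; its top is at 20 mm. A flat white arrow lies on it on the +y side (y 110 to 155 mm), pointing at the spindle.
- turntable (a joint): Turntable angle in rad, growing counterclockwise seen from above; at 0 and every full turn the yellow bin's middle is exactly at the arrow. Turns several turns either way and stays where left (friction 0.08 N m). A 200 mm disc of five equal 72-degree bins with coloured floors and rims: counterclockwise yellow, red, blue, white, green.
- hub (a point): Centre of the top of the turntable's black hub, 40 mm across, on the spindle axis, 75 mm above the bench. The bin floors are 32 mm above the bench, small fixed parts in the bins rise to 37 mm, the bins' outer rim (3 mm thick, black tick at the middle of each bin) to 45 mm.
- divider (a point): Outer top end of the grey divider between the yellow and red bins, 98 mm from the axis, 75 mm above the bench. Five such upright dividers, 4 mm thick, run straight from the hub to 98 mm, 72 degrees apart, the first ones 36 degrees either side of the yellow bin's middle; they turn with the turntable. Pushing one sideways turns it.
- yellow_mark (a point): The black tick in the middle of the yellow bin's rim, 100 mm from the spindle axis, 45 mm above the bench; turns with the turntable.
- pick_mark (a point): The point of the base straight in line with the arrow, 100 mm from the spindle axis and 45 mm above the bench: where the yellow bin's tick must come.
- brake (a joint): Angle of the red brake arm about its upright pivot, rad: 0 is fully home at a hard stop, rubber tip against the turntable's rim; grows counterclockwise (from above) to 2.1 as it swings away, so it is pushed home clockwise. Stays where left (friction 0.06 N m). A straight level bar 10 mm thick, 36 to 58 mm above the bench. Home, it does not stop the turntable from being pushed round.
- brake_pivot (a point): On the axis of the brake arm's pivot (a steel post 22 mm across, top at 60 mm), 46 mm above the bench: 60 mm in x and 130 mm in y from the carousel's origin, in its axes.
- brake_tip (a point): Centre of the brake arm's rubber tip, 75 mm from the pivot, 46 mm above the bench. The arm points from brake_pivot to here: at brake = 0 that is 70 degrees clockwise from the base's +x axis.
- capacitor: Bystander: loose blue capacitor can, 32 mm across and 38 mm high, standing on the base plate, about 60 mm to -x and 140 mm to +y of the carousel's origin in its axes; origin at the middle of its underside.
- spool: Bystander: loose solder spool standing on end on the bench on the carousel's -y side, 56 mm across, 52 mm high; origin at the middle of its underside.
- jar: Bystander: loose amber glass flux jar with a white cap, 44 mm across, 65 mm high, on the bench on the carousel's +x side; origin at the middle of its underside.
- screwdriver: Bystander: loose orange screwdriver, 170 mm long, lying on the bench to the right.

How it is judged:
By the outcome, as a careful person would: the job done as asked, in the order asked, and still so for the second after the job is handed in, with the robot touching nothing.
It also fails if it takes over 72 s, if anything falls off the work surface, if the arm or the gripper's body presses on something with over 40 N, if the wrist force passes 120 N, or if a joint passes its speed limit or range.

ROBOT

A 6-joint arm with a two-finger parallel gripper is mounted at the origin on the work surface. World frame = base frame: x ahead of the robot, y to its left, z up, the work surface at z = 0. Lengths are in mm, angles in rad, forces in N, time in s.
With the tool pointing down it reaches from about 275 to 1000 mm from the base axis. Payload 8.4 kg.
Tool frame: the origin (TCP) lies at the very end of the fingers, on their centre line; the grasp point (between the pads) lies 19 mm behind it; z points along the fingers, y is the direction in which the jaws open and shut (so a half turn about z gives the same grasp; the last joint's range is limited). The gripper opens to 85 mm and grips with 20 to 120 N. Pads are 22 mm wide; open, the fingers measure 114 mm over their backs; the gripper's body (76 mm by 85 mm) begins 54 mm behind the grasp point. The pads swing forward as they close: fully open they stand 13 mm farther back than shut.
Start: joints at [1.237, 0.353, 1.633, -0, 1.155, -0.002], TCP at [203.589, 590.914, 191.681] pointing down, gripper open.
Joint ranges: [-2.63, 2.63], [-0.92, 2.1], [0.06, 2.66], [-1.3, 4.44], [0, 2.69], [-3.02, 3.02]. Speed limits (rad/s): [2.22, 2.22, 2.79, 3.14, 3.14, 3.14].

INTERFACE

Orientations are given as [roll, pitch, yaw] about the fixed x, y, z axes, in that order (R = Rz(yaw) Ry(pitch) Rx(roll)).
In Python, from rig import sense, grab_frame, get_calibration, sign_off, boxes_of, trace gives the robot as it stands.
- The arm moves only by the tool servo_tool, never from a script. Its argument "rows" is a list of rows, each a list of 3 entries, a list of its own where there are three numbers: the finger opening in mm, from 0 to 85.4, then the shift along the tool's x, y, z in mm, then the turn, a rotation vector about the tool's x, y, z in degrees. A call has 1 to 8 rows; each row shifts and turns the commanded pose from where the row before left it, along the tool's axes as they then stand; what a row does not reach is not made up. A row lasts 1/8 s, in which the tool goes at most 62.5 mm and 10.7 degrees, less where a joint would pass 70% of its speed; a pose out of reach is approached as far as the arm can. A call is refused whole if a number of a shift passes 62.5 or a number of a turn 10.7, either way. A call with a gripper value outside its range is refused whole. The fingers move at their own pace and stop on an object; "force" is the grip in N (left out, the last holds). Time passes only in rows, so rows that do not move let the fingers close. It gives the time, the measured TCP pose, the force and the opening at its end, in the units of the state.
- sense(): the state, without advancing time (a new reading comes with each control period).
- grab_frame(name): name is "side" or "top" or "wrist"; returns the picture (384x512x3 uint8, blue, green, red); there is no depth.
- get_calibration(name): a dict with "intrinsics" (3x3 intrinsics, pixels), "world_to_cam" (4x4, takes a point from world to camera coordinates). Camera axes: x right, y down, z forward; pixel columns grow to the right and rows downward; lengths in mm; the calibration is good to about 2 mm. A picture is of the moment at which its call begins: read the wrist's pose just before it. get_calibration takes no time and is no camera call; for the wrist camera it gives the pose at the moment of the call.
- sign_off(): hands the job in, once; it reports no verdict.
Trained networks look in the newest picture that a camera, given by its name, has taken for a name from the list of things; names that differ only in an ending like _2 or _b are one class to them, and where a whole thing is asked for, a point or a joint stands for the part that bears it (a point fixed in the world has none). Each returns a list of dicts, best first, with "conf" (0 to 1); they miss things now and then, are a little off and sometimes report something else, mostly with a low value. They report only what shows in the picture. A call takes as long as a camera call.
- boxes_of(camera, thing): "centre" ([x, y, z] in mm, in the coordinates of the camera as it stood for that picture, good to about 4 mm: the middle of the surface that is visible of it).
- trace(camera, thing): "mask" (384x512 bool, what is visible of it).
The state is a dict: "clock": time; "qpos": joint angles; "qvel": joint speeds; "joint_efforts": joint torques, N m; "eef_pos": TCP position; "tcp_rot": TCP orientation; "contact_force": force on the tool from outside, world axes, zero at the start; "wrist_torque": the same for the moment, N m; "opening": opening from 0.0 (shut) to 1.0 (fully open).
Only numpy, scipy, OpenCV 4.12 (cv2) and the standard library are available. Lean on these libraries where they do the work, as an engineer would, in place of code of your own. Each camera call takes 0.05 s, during which the arm holds its last target. There are 200 camera calls.

## Working session

There is one attempt and no reset: what is moved stays moved. The work goes in short steps, Python scripts to look and compute and a tool call to move; the robot and the scene stay as the last step left them, time stands still between calls to the robot, and variables do not carry over. Pictures are saved under pics/ and viewed, about 8 in all and at most 12, crops included, and the job is handed in when it is done.

Besides the shell and the picture viewer there is one more tool, called after "Emit:" as name([rows], argument=value, ...), one row to a line, values as JSON. servo_tool: Moves the arm, as the interface text tells. Its arguments: {"type":"object","properties":{"rows":{"type":"array","items":{"type":"array"}},"force":{"type":"number"}},"required":["rows"]}

```bash
mkdir -p pics; ls
cat > h.py <<'E'
import numpy as np, cv2
from rig import *
def cam(n):
    c=get_calibration(n); return np.array(c["intrinsics"]),np.array(c["world_to_cam"])
def at_z(n,uv,z,c=None):
    K,T=c or cam(n); R,t=T[:3,:3],T[:3,3]
    d=R.T@np.linalg.solve(K,[uv[0],uv[1],1.]); o=-R.T@t
    return o+d*(z-o[2])/d[2]
def proj(n,p,c=None):
    K,T=c or cam(n); q=K@(T[:3,:3]@np.array(p,float)+T[:3,3]); return q[:2]/q[2]
def toworld(n,p,c=None):
    K,T=c or cam(n); return T[:3,:3].T@(np.array(p)-T[:3,3])
E
python3 - <<'E'
from h import *
for n in("top","side"):
    f=grab_frame(n); cv2.imwrite(f"pics/{n}0.png",f)
    for th in ["carousel","hub","divider","yellow_mark","pick_mark","brake_pivot","brake_tip","brake","capacitor","jar","spool","screwdriver"]:
        b=boxes_of(n,th)
        print(n,th,[(round(x["conf"],2),toworld(n,x["centre"]).round(0).tolist()) for x in b[:2]])
s=sense();print(s["clock"],s["eef_pos"],s["tcp_rot"],s["contact_force"])
a,b=cv2.imread("pics/top0.png"),cv2.imread("pics/side0.png")
E
```

```text
pics
top carousel [(0.86, [502.0, -75.0, 35.0]), (0.7, [537.0, 43.0, 59.0])]
top hub [(0.56, [517.0, -106.0, 31.0])]
top divider [(0.84, [521.0, -108.0, 31.0])]
top yellow_mark [(0.59, [519.0, -111.0, 33.0])]
top pick_mark [(0.68, [498.0, -72.0, 33.0]), (0.28, [520.0, -107.0, 29.0])]
top brake_pivot [(0.73, [503.0, -74.0, 29.0])]
top brake_tip [(0.77, [534.0, 44.0, 58.0])]
top brake [(0.75, [536.0, 44.0, 60.0])]
top capacitor [(0.72, [383.0, -10.0, 60.0])]
top jar [(0.59, [700.0, -106.0, 67.0])]
top spool [(0.65, [629.0, -235.0, 51.0]), (0.18, [501.0, -72.0, 32.0])]
top screwdriver [(0.81, [410.0, -497.0, 23.0])]
side carousel [(0.67, [491.0, -121.0, 34.0])]
side hub [(0.88, [508.0, -122.0, 42.0])]
side divider [(0.92, [510.0, -122.0, 40.0]), (0.31, [695.0, -121.0, 40.0])]
side yellow_mark [(0.88, [507.0, -124.0, 42.0])]
side pick_mark [(0.74, [493.0, -124.0, 37.0])]
side brake_pivot []
side brake_tip [(0.83, [533.0, 40.0, 58.0]), (0.28, [381.0, -20.0, 53.0])]
side brake [(0.72, [491.0, -123.0, 28.0]), (0.62, [531.0, 42.0, 55.0])]
side capacitor [(0.67, [380.0, -17.0, 48.0])]
side jar [(0.65, [695.0, -121.0, 40.0])]
side spool [(0.95, [626.0, -252.0, 46.0]), (0.7, [530.0, 41.0, 59.0])]
side screwdriver [(0.84, [418.0, -497.0, 23.0])]
1.3 [203.58098576 590.92496727 191.68144013] [ 3.14157554e+00 -2.23942943e-05  2.80979128e+00] [ 0.89432831 -0.0077904   0.29625706]
```

Run:
```python
from h import *
for n in("top","side"):
    print(n,proj(n,[510,-110,75]))
    f=cv2.imread(f"pics/{n}0.png"); u,v=proj(n,[510,-85,40]).astype(int)
    x0,y0=max(0,u-100),max(0,v-75); x0=min(x0,312);y0=min(y0,234)
    print(n,x0,y0); cv2.imwrite(f"pics/{n}0c.png",cv2.resize(f[y0:y0+150,x0:x0+200],None,fx=4,fy=4,interpolation=cv2.INTER_CUBIC))
```

```text
top [226.33734365 218.24554283]
top 117 143
side [213.1704808  175.56612299]
side 109 107
```

View pics/top0c.png

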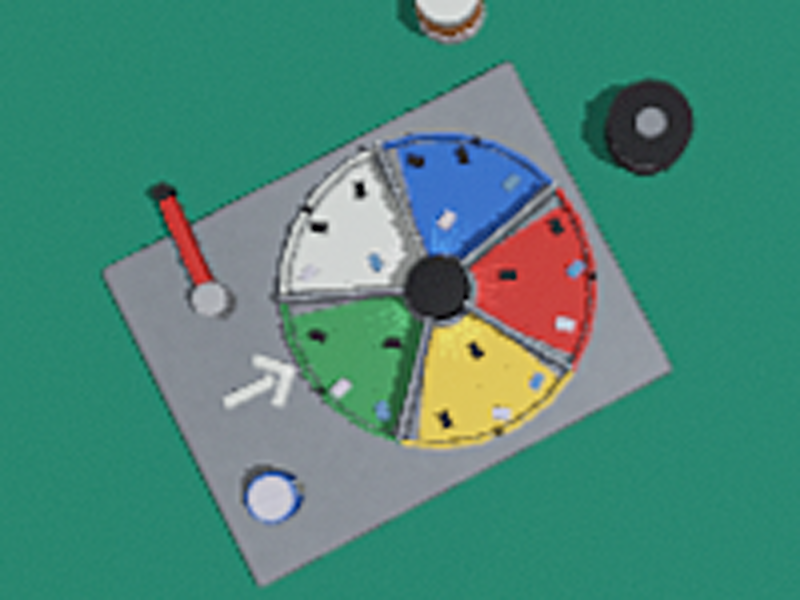

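View pics/side0.png

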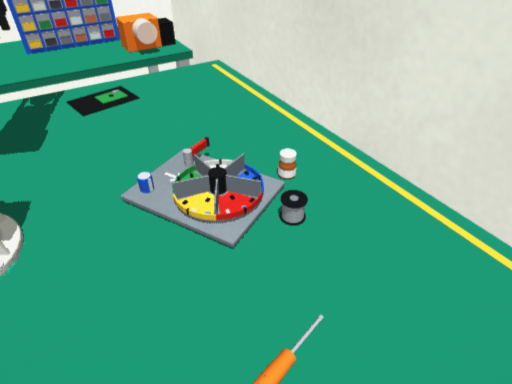

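The top view shows the hub at crop (437,287), the arrow from (225,405) to (290,370) and the yellow tick at (498,432). The brake pivot is at (210,300) and its tip at (160,190). So the turntable has to go about 84° clockwise, and the brake stands well open. I'll fit the pose next.

```bash
cat >> h.py <<'E'
def fit(obs,n,c,x0):
    """obs: list (uv, local xyz); pose x,y,theta of carousel"""
    from scipy.optimize import least_squares
    def W(p,l):
        a=p[2]; return [p[0]+np.cos(a)*l[0]-np.sin(a)*l[1],p[1]+np.sin(a)*l[0]+np.cos(a)*l[1],l[2]]
    r=least_squares(lambda p:np.concatenate([proj(n,W(p,l),c)-uv for uv,l in obs]),x0,loss='soft_l1')
    return r.x,r.fun.reshape(-1,2)
def ang(p,w,z=None): return np.degrees(np.arctan2(w[1]-p[1],w[0]-p[0]))
E
python3 - <<'E'
from h import *
q=lambda a,b:np.array([a/4+117-.375,b/4+143-.375])
c=cam("top")
obs=[(q(437,287),[0,0,75]),(q(108,270),[115,190,20]),(q(510,62),[115,-110,20]),(q(670,370),[-115,-110,20]),(q(262,585),[-115,190,20]),(q(210,300),[60,130,60]),(q(225,405),[0,155,20]),(q(291,368),[0,110,20])]
p,r=fit(obs,"top",c,[510,-110,.5]); print(p,np.degrees(p[2]));print(r.round(1))
arrow=np.degrees(p[2])+90
t=at_z("top",q(498,432),45,c); print("tick",t,np.hypot(*(t[:2]-p[:2])),"turntable",ang(p,t)-arrow)
for uv in [(570,362),(405,437),(280,297),(380,148),(552,185)]:
    w=at_z("top",q(*uv),75,c); print("div",w.round(),ang(p,w)-arrow,np.hypot(*(w[:2]-p[:2])))
pv=at_z("top",q(210,300),60,c);bt=at_z("top",q(160,190),57,c); print("brake",pv,bt,np.hypot(*(bt-pv)[:2]),"angle",(ang(pv,bt)-np.degrees(p[2])+70))
print("cap",at_z("top",q(272,497),58,c),"jar",at_z("top",q(449,5),65,c))
E
```

```text
[ 5.19993068e+02 -1.08840548e+02  5.10916696e-01] 29.273370389809255
[[ 0.1 -0.2]
 [-2.  -0. ]
 [ 0.2 -0.6]
 [ 1.2  0.1]
 [-0.7  1.2]
 [ 0.  -0.3]
 [ 0.7 -0.5]
 [-0.2  0.6]]
tick [ 431.10480066 -148.57878046   45.        ] 97.36658156629744 turntable -275.1859456892255
div [ 476. -192.   75.] -237.27083976584652 94.34576841749806
div [427. -92.  75.] 50.59522098821364 94.53709165907684
div [510. -12.  75.] -23.682935430493146 97.55256082172204
div [605. -70.  75.] -94.69546553733873 93.77334075730167
div [ 585. -178.   75.] -165.87089426382974 94.98921682633058
brake [508.09871993  33.98540901  60.        ] [576.72105678  69.48187735  57.        ] 77.25946141878237 angle 68.07792567642376
cap [387.34016806 -10.08332932  58.        ] jar [ 699.59361725 -109.13756824   65.        ]
```

Emit:
servo_tool([
  [0, [-34.75, -38.75, 0], [0, 0, 0]],
  [0, [-34.75, -38.75, 0], [0, 0, 0]],
  [0, [-34.75, -38.75, 0], [0, 0, 0]],
  [0, [-34.75, -38.75, 0], [0, 0, 0]],
  [0, [-34.75, -38.75, 0], [0, 0, 0]],
  [0, [-34.75, -38.75, 0], [0, 0, 0]],
  [0, [-34.75, -38.75, 0], [0, 0, 0]],
  [0, [-34.75, -38.75, 0], [0, 0, 0]],
])

```text
clock: 2.3
eef_pos: [366.0, 205.8, 192.0]
tcp_rot: [3.141, 0.001, 2.81]
contact_force: [0.8, -0.0, 0.8]
opening: 0.002
```

Emit:
servo_tool([
  [0, [-34.75, -38.75, 0], [0, 0, 0]],
  [0, [-34.75, -38.75, 0], [0, 0, 0]],
  [0, [-34.75, -38.75, 0], [0, 0, 0]],
  [0, [-34.75, -38.75, 0], [0, 0, 0]],
  [0, [-34.75, -38.75, 0], [0, 0, 0]],
  [0, [-34.75, -38.75, 0], [0, 0, 0]],
  [0, [-34.75, -38.75, 0], [0, 0, 0]],
  [0, [-34.75, -38.75, 0], [0, 0, 0]],
])

```text
clock: 3.3
eef_pos: [527.9, -178.2, 191.8]
tcp_rot: [3.141, 0.0, 2.809]
contact_force: [0.5, 1.5, 0.7]
opening: 0.001
```

Run:
```python
from h import *
s=sense();print(s["clock"],s["eef_pos"],s["tcp_rot"],s["contact_force"],s["qpos"],s["opening"])
c=cam("wrist");f=grab_frame("wrist");cv2.imwrite("pics/w1.png",f);np.save("w1.npy",np.array([np.pad(c[0],((0,1),(0,1))),c[1]]))
for l in ([520,-109,75],s["eef_pos"]): print(proj("wrist",l,c))
```

```text
3.3 [ 527.8617831  -178.16934247  191.83147919] [3.14146134e+00 4.43029225e-04 2.80949264e+00] [0.54251802 1.48566211 0.66480322] [-3.28304430e-01  2.47567360e-01  1.78031857e+00  1.44497343e-04
  1.11326320e+00 -1.56706457e+00] 0.001247006304385764
[320.1297174  150.32698299]
[258.82993245 217.95546693]
```

View pics/w1.png

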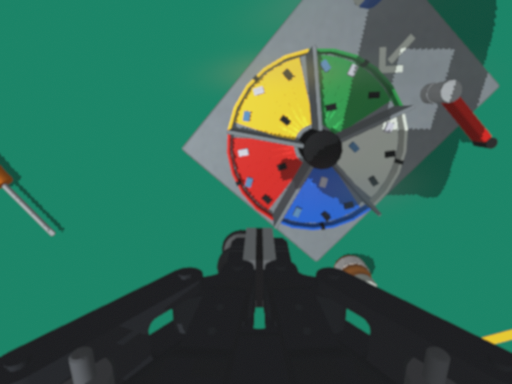

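The wrist view shows the hub at (320,149), the arrow from (413,38) to (383,68), the pivot cap at (452,91) and the yellow/red divider end at (231,131). The red bin lies just ahead of the fingers.

Run:
```python
from h import *
a=np.load("w1.npy");c=(a[0][:3,:3],a[1])
A=np.array
obs=[(A([320,149.]),[0,0,75]),(A([183,148.]),[-115,-110,20]),(A([318,260.]),[115,-110,20]),(A([498,87.]),[115,190,20]),(A([452,91.]),[60,130,60])]
p,r=fit(obs,"wrist",c,[520,-109,.51]);print(p,np.degrees(p[2]));print(r.round(1))
p=[520,-109,.511]
for th in(85,):
  for k in range(5):
    g=p[2]+np.radians(90+th+36+72*k); print(k,proj("wrist",[p[0]+98*np.cos(g),p[1]+98*np.sin(g),75],c).round())
```

```text
[ 5.19650839e+02 -1.06223290e+02  5.11444783e-01] 29.303627492473645
[[ 2.7  0.1]
 [-1.9 -0. ]
 [-1.6  2. ]
 [ 3.3 -1.1]
 [-0.4  0.2]]
0 [226. 132.]
1 [273. 228.]
2 [378. 216.]
3 [412. 108.]
4 [313.  46.]
```

Emit:
servo_tool([
  [0, [0, 0, 0], [0, 0, -8.7]],
  [0, [0, 0, 0], [0, 0, -8.7]],
  [0, [0, 0, 0], [0, 0, -8.6]],
  [0, [0, 0, 35], [0, 0, 0]],
  [0, [0, 0, 35], [0, 0, 0]],
  [0, [0, 0, 35], [0, 0, 0]],
  [0, [0, 0, 35], [0, 0, 0]],
  [0, [0, 0, 0], [0, 0, 0]],
])

```text
clock: 4.35
eef_pos: [525.3, -175.7, 49.6]
tcp_rot: [3.139, -0.004, -3.02]
contact_force: [-0.1, -0.4, 0.2]
opening: -0.001
```

Run:
```python
from h import *
s=sense();print(s["clock"],s["eef_pos"],s["tcp_rot"],s["contact_force"],s["qpos"][5])
f=grab_frame("top");cv2.imwrite("pics/t2.png",cv2.resize(f[143:293,117:317],None,fx=4,fy=4,interpolation=cv2.INTER_CUBIC))
```

```text
4.35 [ 525.27841126 -175.66588726   49.62850018] [ 3.13948068 -0.00445032 -3.01957027] [-0.08544111 -0.35771533  0.22238484] -2.0182197384198433
```

Emit:
servo_tool([
  [0, [5.8, 0.5, -2], [0, 0, 5]],
  [0, [5.8, 0.5, 0], [0, 0, 5]],
  [0, [5.8, 0.5, 0], [0, 0, 5]],
  [0, [5.8, 0.5, 0], [0, 0, 5]],
  [0, [5.8, 0.5, 0], [0, 0, 5]],
  [0, [5.8, 0.5, 0], [0, 0, 5]],
  [0, [5.8, 0.5, 0], [0, 0, 5]],
  [0, [5.8, 0.5, 0], [0, 0, 5]],
])

```text
clock: 5.4
eef_pos: [484.6, -164.7, 55.8]
tcp_rot: [3.141, 0.003, 2.562]
contact_force: [0.1, -0.6, -0.5]
opening: 0.002
```

Run:
```python
from h import *
s=sense();e=s["eef_pos"];p=[520,-108];print(s["clock"],e,s["tcp_rot"],s["contact_force"],s["wrist_torque"],s["qpos"][5], ang(p,e),np.hypot(*(e[:2]-p)))
f=grab_frame("top");cv2.imwrite("pics/t3.png",cv2.resize(f[143:293,117:317],None,fx=4,fy=4,interpolation=cv2.INTER_CUBIC))
```

```text
5.4 [ 484.60749948 -164.65200185   55.81624392] [3.14080824e+00 3.11293607e-03 2.56247463e+00] [ 0.08215269 -0.58154231 -0.4946281 ] [ 0.03621198 -0.0521993  -0.03009473] -1.3221267667517462 -121.99447235333994 66.79879046014533
```

View pics/t3.png

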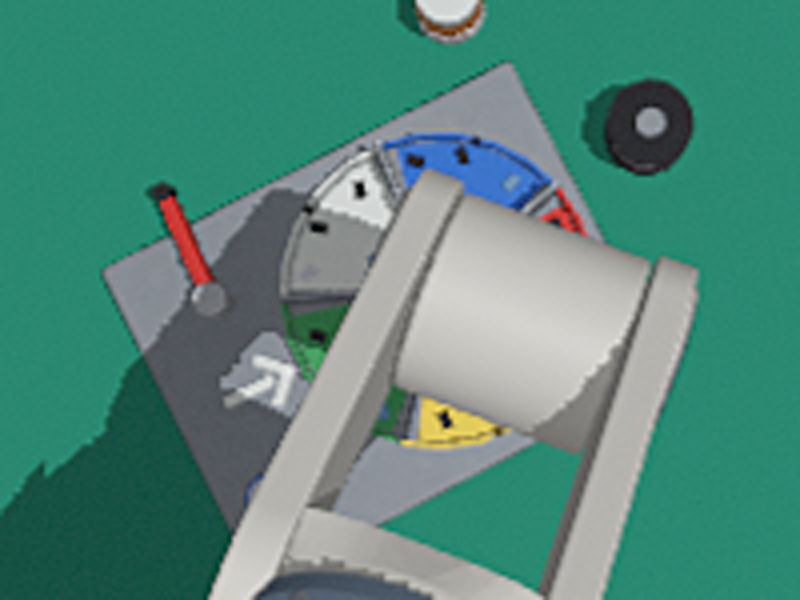

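The top view shows the bins unchanged, though the tool reads as being at the divider angle. I'll check with the wrist view.

Run:
```python
from h import *
s=sense();e=s["eef_pos"];p=[520,-108];print(s["clock"],e,s["tcp_rot"],s["contact_force"])
c=cam("wrist");f=grab_frame("wrist");cv2.imwrite("pics/w4.png",f);print(proj("wrist",e,c),proj("wrist",[520,-108,75],c))
```

```text
5.45 [ 483.79424365 -164.22230143   55.63774613] [3.14095427e+00 2.17444290e-03 2.55846172e+00] [-1.15475265 -0.63383003 -0.34609711]
[259.02023704 217.93660767] [370.09680807 228.20816657]
```

View pics/w4.png

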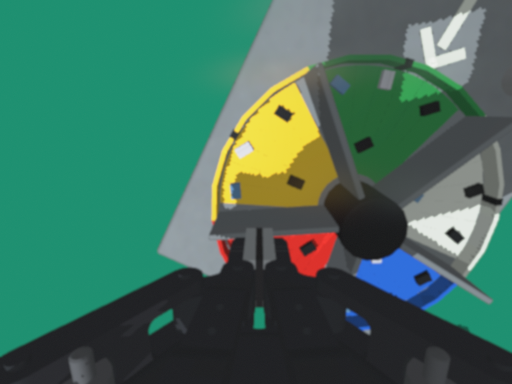

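Looking back from ahead of the fingers, the yellow/red divider spans (213,235) to (335,232). The fingertips sit right behind it, at contact. I'll estimate the turntable angle by overlaying the model.

```bash
cat >> h.py <<'E'
HSV={"y":(22,35),"r":(0,8),"g":(50,68),"b":(104,118)}
def turn_angle(n,f,c,p,guess,rng=30,show=False):
    """turntable deg: best agreement of bin colours sampled on bin floors"""
    h=cv2.cvtColor(f,cv2.COLOR_BGR2HSV).astype(int)
    pts=[(r,a) for r in range(35,95,4) for a in np.arange(0,360,3.)]
    uv=[]
    A=np.array(pts)
    lab=np.full(len(pts),-1)
    for i,(r,a) in enumerate(pts):
        g=p[2]+np.pi/2+np.radians(a); u,v=proj(n,[p[0]+r*np.cos(g),p[1]+r*np.sin(g),32],c).round().astype(int)
        if 0<=u<512 and 0<=v<384:
            H,S,V=h[v,u]
            if S>150 and V>50:
                for k,(key,lo,hi) in enumerate((("y",22,33),("r",0,8),("b",105,120),("w",999,999),("g",50,66))):
                    if lo<=H<=hi: lab[i]=k
    ok=lab>=0
    gs=np.arange(guess-rng,guess+rng,.5); sc=[]
    for t in gs:
        k=np.floor(((A[ok,1]-t+36)%360)/72).astype(int); sc.append((k==lab[ok]).mean())
    sc=np.array(sc); b=gs[sc>=sc.max()-.005]; return b.mean(),b.min(),b.max(),sc.max(),ok.sum()
def dv(n,p,t,c,k=0):
    g=p[2]+np.radians(90+t+36+72*k); return [proj(n,[p[0]+r*np.cos(g),p[1]+r*np.sin(g),75],c).round(1).tolist() for r in(20,98)]
E
python3 - <<'E'
from h import *
c=cam("wrist");f=cv2.imread("pics/w4.png")
for p in ([520,-108,.511],[520,-109,.511],[519.6,-106.2,.511]): print(turn_angle("wrist",f,c,p,85))
p=[520,-108,.511]
for t in (78,82,86): print(t,dv("wrist",p,t,c),dv("wrist",p,t,c,4))
a=np.load("w1.npy");c1=(a[0][:3,:3],a[1]);print(turn_angle("wrist",cv2.imread("pics/w1.png"),c1,p,85))
s=sense();print(s["clock"],s["eef_pos"],s["contact_force"])
E
```

```text
(np.float64(85.75), np.float64(81.5), np.float64(90.0), np.float64(1.0), np.int64(487))
(np.float64(85.75), np.float64(84.5), np.float64(87.0), np.float64(1.0), np.int64(489))
(np.float64(87.25), np.float64(81.5), np.float64(93.0), np.float64(1.0), np.int64(490))
78 [[337.1, 226.4], [207.1, 218.5]] [[365.1, 197.5], [342.2, 56.6]]
82 [[336.9, 228.5], [207.3, 229.2]] [[362.8, 198.1], [329.2, 60.6]]
86 [[336.8, 230.7], [208.3, 239.6]] [[360.4, 198.9], [316.5, 65.6]]
(np.float64(85.75), np.float64(81.5), np.float64(90.0), np.float64(1.0), np.int64(817))
5.5 [ 484.11422912 -164.41078337   55.53177479] [ 0.81465621 -0.79695961  0.04210876]
```

Emit:
servo_tool([
  [0, [5.8, 0.5, 2], [0, 0, 5]],
  [0, [5.8, 0.5, 0], [0, 0, 5]],
  [0, [5.8, 0.5, 0], [0, 0, 5]],
  [0, [5.8, 0.5, 0], [0, 0, 5]],
  [0, [0, 0, 0], [0, 0, 0]],
])

```text
clock: 6.12
eef_pos: [467.9, -147.9, 52.8]
tcp_rot: [3.141, 0.001, 2.219]
contact_force: [0.3, 0.4, 0.8]
opening: -0.004
```

```bash
cat > look.py <<'E'
from h import *; import sys
s=sense();e=s["eef_pos"];p=[520,-108,.511];print(s["clock"],e,s["tcp_rot"],s["contact_force"],"world ang",ang(p,e)%360,np.hypot(*(e[:2]-p[:2])))
c=cam("wrist");f=grab_frame("wrist");cv2.imwrite(f"pics/{sys.argv[1]}.png",f)
print(turn_angle("wrist",f,c,p,float(sys.argv[2])))
E
python3 look.py w5 70
```

```text
6.125 [ 467.87264265 -147.88283384   52.75016457] [3.14061662e+00 1.43631783e-03 2.21898647e+00] [0.28411755 0.44414884 0.79200187] world ang 217.41973643007339 65.6346083986867
(np.float64(85.75), np.float64(81.5), np.float64(90.0), np.float64(1.0), np.int64(462))
```

View pics/w5.png

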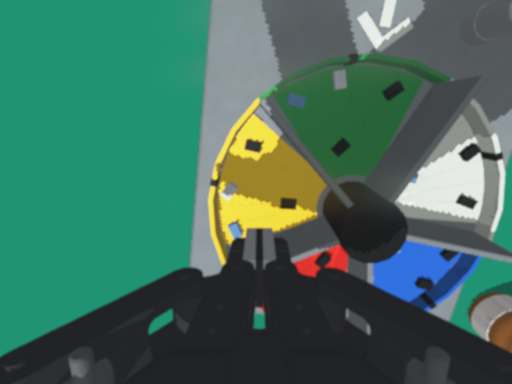

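The finger is now over the yellow bin (tip at about (259,229)) and the bins haven't moved. It passed over the divider without contact, so the real tip must be well above the reported TCP. I'll check that geometry.

Run:
```python
from h import *
from scipy.spatial.transform import Rotation as Ro
s=sense();e=s["eef_pos"];R=Ro.from_euler("xyz",s["tcp_rot"]).as_matrix();c=cam("wrist")
K,T=c; print("K",K.round(1).tolist(),"cam in tool",(R.T@(-T[:3,:3].T@T[:3,3]-e)).round(1),"\n",(R.T@T[:3,:3].T).round(2))
for x in(-11,0,11):
  print(x,[(z,proj("wrist",e+R@[x,0,z],c).round(0).tolist()) for z in (0,-10,-20,-30,-40)])
w=.5*14.5
print([proj("wrist",e+R@[0,y,-19],c).round(0).tolist() for y in(-14.5,14.5)])
# top/side cameras: see gripper?
print(proj("side",e),proj("top",e))
f=grab_frame("side");u,v=proj("side",e).astype(int);cv2.imwrite("pics/s5.png",cv2.resize(f[v-70:v+50,u-80:u+80],None,fx=5,fy=5,interpolation=cv2.INTER_CUBIC));print(u-80,v-70)
```

```text
K [[292.7, 0.0, 258.9], [0.0, 292.7, 192.9], [0.0, 0.0, 1.0]] cam in tool [  68.2   -0.6 -183.3] 
 [[ 0.   -0.96 -0.27]
 [ 1.    0.    0.  ]
 [-0.   -0.27  0.96]]
-11 [(0, [259.0, 233.0]), (-10, [259.0, 239.0]), (-20, [259.0, 246.0]), (-30, [259.0, 254.0]), (-40, [259.0, 263.0])]
0 [(0, [259.0, 218.0]), (-10, [259.0, 223.0]), (-20, [259.0, 229.0]), (-30, [259.0, 236.0]), (-40, [259.0, 244.0])]
11 [(0, [259.0, 202.0]), (-10, [259.0, 207.0]), (-20, [259.0, 212.0]), (-30, [259.0, 218.0]), (-40, [259.0, 225.0])]
[[235.0, 229.0], [283.0, 229.0]]
[203.73580502 199.79833474] [241.31612598 235.89319878]
123 129
```

View pics/s5.png

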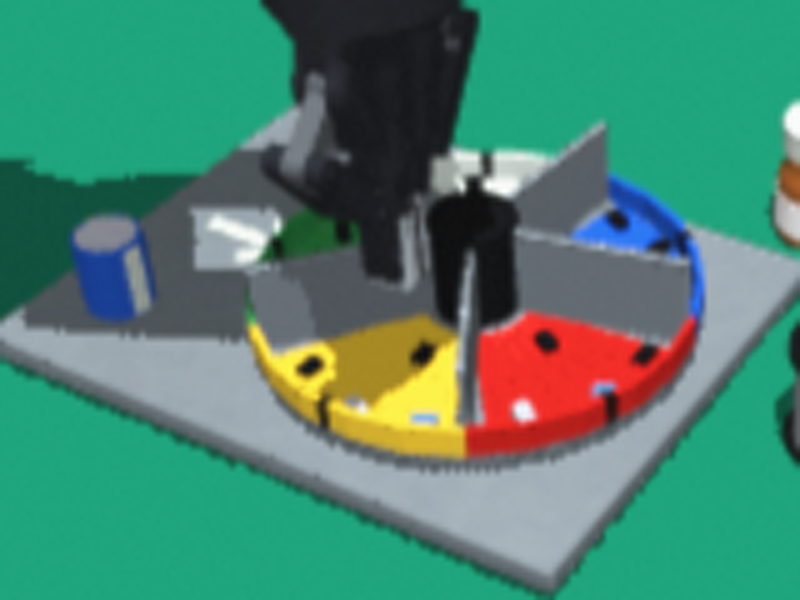

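Run:
```python
from h import *
e=np.array(sense()["eef_pos"])
for z in (0,20,25,30,35,40,45): print(z,proj("side",e+[0,0,z]).round(1),((proj("side",e+[0,0,z])-[123,129])*5).round())
f=cv2.imread("pics/w5.png");cv2.imwrite("pics/w5c.png",cv2.resize(f[205:285,205:313],None,fx=7,fy=7,interpolation=cv2.INTER_CUBIC))
```

```text
0 [203.7 199.9] [404. 354.]
20 [202.9 192.3] [399. 317.]
25 [202.7 190.4] [398. 307.]
30 [202.5 188.4] [397. 297.]
35 [202.2 186.5] [396. 287.]
40 [202.  184.5] [395. 277.]
45 [201.8 182.5] [394. 267.]
```

View pics/w5c.png

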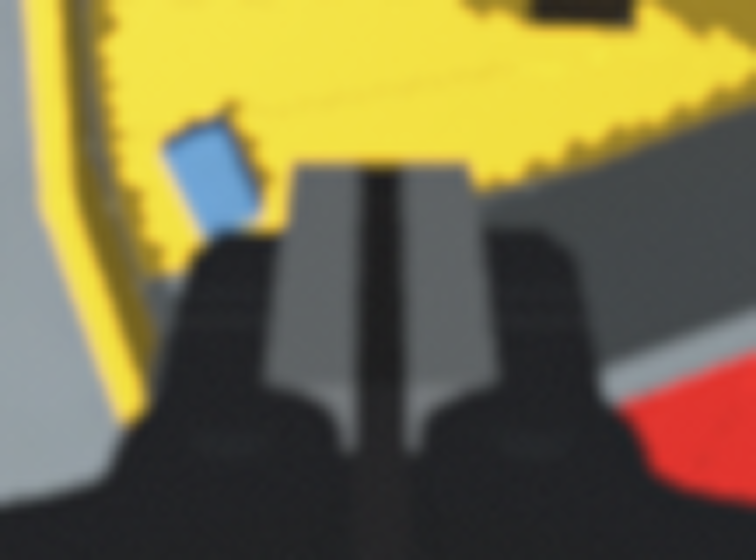

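The pads are shut and their tips end about 36 mm short of the reported TCP, at a real z of about 89 mm, which is why they cleared the divider. I'll go back over the red bin at this height and then 33 mm lower.

Emit:
servo_tool([
  [0, [-9.1, 0.6, -3], [0, 0, -8]],
  [0, [-9.1, 0.6, 0], [0, 0, -8]],
  [0, [-9.1, 0.6, 0], [0, 0, -8]],
  [0, [-9.1, 0.6, 0], [0, 0, -8]],
  [0, [-9.1, 0.6, 0], [0, 0, -8]],
  [0, [-9.1, 0.6, 0], [0, 0, -8]],
  [0, [0, 0, 0], [0, 0, 0]],
])

```text
clock: 7.1
eef_pos: [514.4, -174.1, 55.0]
tcp_rot: [-3.141, 0.001, 3.055]
contact_force: [-1.3, -0.4, -0.7]
opening: -0.002
```

Emit:
servo_tool([
  [0, [0, 0, 8], [0, 0, 0]],
  [0, [0, 0, 8], [0, 0, 0]],
  [0, [0, 0, 8], [0, 0, 0]],
  [0, [0, 0, 8], [0, 0, 0]],
  [0, [0, 0, 0], [0, 0, 0]],
  [0, [0, 0, 0], [0, 0, 0]],
])

```text
clock: 7.85
eef_pos: [513.5, -173.7, 22.7]
tcp_rot: [-3.142, 0.0, 3.054]
contact_force: [0.6, -1.0, 0.2]
opening: 0.001
```

```bash
python3 look.py w6 85
python3 - <<'E'
from h import *
f=grab_frame("side");cv2.imwrite("pics/s6.png",cv2.resize(f[115:255,115:300],None,fx=4,fy=4,interpolation=cv2.INTER_CUBIC))
E
```

```text
7.85 [ 513.53329992 -173.71620256   22.71406165] [-3.14157201e+00  5.38188309e-05  3.05410226e+00] [ 0.60329853 -0.99035919  0.24789394] world ang 264.3799918200351 66.03360878476448
(np.float64(85.75), np.float64(81.5), np.float64(90.0), np.float64(1.0), np.int64(436))
```

View pics/s6.png

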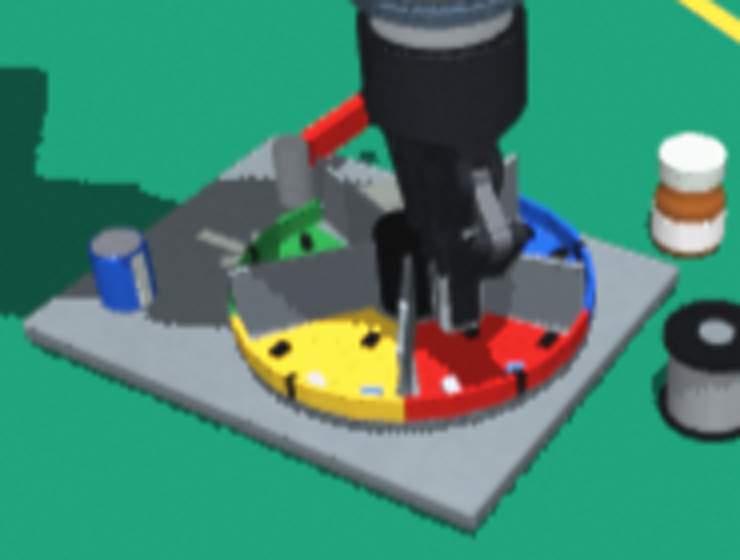

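The tip is now down inside the red bin at crop (460,325), well below the divider tops. I'll push clockwise.

Emit:
servo_tool([
  [0, [5.75, 0.3, 0], [0, 0, 5]],
  [0, [5.75, 0.3, 0], [0, 0, 5]],
  [0, [5.75, 0.3, 0], [0, 0, 5]],
  [0, [5.75, 0.3, 0], [0, 0, 5]],
  [0, [5.75, 0.3, 0], [0, 0, 5]],
  [0, [5.75, 0.3, 0], [0, 0, 5]],
  [0, [5.75, 0.3, 0], [0, 0, 5]],
  [0, [5.75, 0.3, 0], [0, 0, 5]],
])

```text
clock: 8.95
eef_pos: [473.0, -154.6, 23.1]
tcp_rot: [3.141, 0.001, 2.353]
contact_force: [-0.5, -1.7, -1.1]
opening: -0.0
```

```bash
cat >> h.py <<'E'
def ticks(n,f,c,p,z=45,R=(97,103)):
    """unwrap rim; return angle (rel. arrow) of dark ticks with neighbouring hue"""
    A=np.arange(0,360,.5); h=cv2.cvtColor(f,cv2.COLOR_BGR2HSV)
    m=np.zeros((8,len(A),2),np.float32)
    for i,r in enumerate(np.linspace(R[0],R[1],8)):
        for j,a in enumerate(A):
            g=p[2]+np.radians(90+a); m[i,j]=proj(n,[p[0]+r*np.cos(g),p[1]+r*np.sin(g),z],c)
    return A,cv2.remap(h,m[...,0],m[...,1],cv2.INTER_LINEAR,borderValue=(0,0,0))
def yellow_edges(n,f,c,p,z=45):
    A,u=ticks(n,f,c,p,z)
    y=((u[...,0]>=20)&(u[...,0]<=34)&(u[...,1]>120)&(u[...,2]>60)).mean(0)
    d=u[...,2].min(0).astype(float)
    return A,y,u
def runs(A,m):
    k=np.flatnonzero(np.diff(np.r_[0,m.astype(int),0])); return [(A[a],A[b-1]) for a,b in zip(k[::2],k[1::2])]
E
cat >> look.py <<'E'
A,y,u=yellow_edges("wrist",f,c,p); print("yellow rim",runs(A,y>.3))
E
python3 look.py w7 60
```

```text
8.95 [ 472.99618538 -154.57654285   23.09028139] [3.14136419e+00 1.22827945e-03 2.35324851e+00] [-0.47639678 -1.69131964 -1.05359866] world ang 224.73839916775367 66.17199508067127
(np.float64(57.25), np.float64(54.5), np.float64(60.0), np.float64(1.0), np.int64(377))
yellow rim [(np.float64(22.0), np.float64(56.0)), (np.float64(58.5), np.float64(92.5))]
```

It's turning: the tick is at 57.25°, with the rim edges symmetric about it.

Emit:
servo_tool([
  [0, [5.75, 0.3, 0], [0, 0, 5]],
  [0, [5.75, 0.3, 0], [0, 0, 5]],
  [0, [5.75, 0.3, 0], [0, 0, 5]],
  [0, [5.75, 0.3, 0], [0, 0, 5]],
  [0, [5.75, 0.3, 0], [0, 0, 5]],
  [0, [5.75, 0.3, 0], [0, 0, 5]],
  [0, [5.75, 0.3, 0], [0, 0, 5]],
  [0, [5.75, 0.3, 0], [0, 0, 5]],
])

```text
clock: 10.0
eef_pos: [454.0, -113.2, 23.0]
tcp_rot: [3.141, 0.0, 1.657]
contact_force: [-1.4, -0.6, 0.3]
opening: -0.0
```

Emit:
servo_tool([
  [0, [3.45, 0.15, 0], [0, 0, 3]],
  [0, [2.3, 0.1, 0], [0, 0, 2]],
  [0, [1.15, 0, 0], [0, 0, 1]],
  [0, [0, 0, 0], [0, 0, 0]],
])

```text
clock: 10.5
eef_pos: [454.0, -106.3, 22.8]
tcp_rot: [3.141, 0.0, 1.554]
contact_force: [0.6, -0.6, 0.6]
opening: -0.001
```

```bash
cat >> look.py <<'E'
h=cv2.cvtColor(f,cv2.COLOR_BGR2HSV)
print("hub",proj("wrist",[520,-108,75],c),"arrow proj",proj("wrist",[p[0]-110*np.sin(p[2]),p[1]+110*np.cos(p[2]),20],c),proj("wrist",[p[0]-155*np.sin(p[2]),p[1]+155*np.cos(p[2]),20],c))
E
python3 look.py w8 12
```

```text
10.5 [ 454.01121837 -106.31446869   22.83483761] [3.14127419e+00 6.37340194e-05 1.55408494e+00] [ 0.57810064 -0.58320518  0.57231761] world ang 178.5368295431983 66.01030462732876
(np.float64(10.75), np.float64(6.5), np.float64(15.0), np.float64(1.0), np.int64(373))
yellow rim [(np.float64(0.0), np.float64(10.0)), (np.float64(13.0), np.float64(46.5)), (np.float64(336.0), np.float64(359.5))]
hub [393.34921936 255.4263011 ] arrow proj [277.86871362  64.85888016] [238.22568674 -11.16989854]
```

View pics/w8.png

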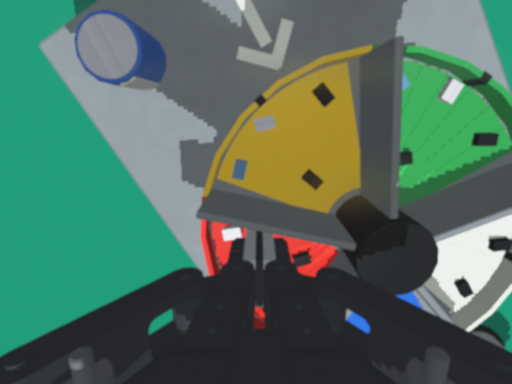

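The arrow tip shows at (277,66), against a model projection of (278,65). The yellow tick at (260,101) has about 11.5° to go.

Emit:
servo_tool([
  [0, [3.45, 0.15, 0], [0, 0, 3]],
  [0, [3.45, 0.15, 0], [0, 0, 3]],
  [0, [2.3, 0.1, 0], [0, 0, 2]],
  [0, [1.15, 0, 0], [0, 0, 1]],
  [0, [0.6, 0, 0], [0, 0, 0.5]],
  [0, [0, 0, 0], [0, 0, 0]],
  [0, [0, 0, 0], [0, 0, 0]],
])

```text
clock: 11.42
eef_pos: [455.1, -95.4, 22.7]
tcp_rot: [3.142, -0.0, 1.388]
contact_force: [-0.2, 0.0, 1.5]
opening: 0.002
```

```bash
cat >> h.py <<'E'
def measure(n,f,c,p):
    """tick centre & arrow axis in image -> angles"""
    A,u=ticks(n,f,c,p); A2=(A+180)%360-180; o=np.argsort(A2); A2=A2[o]; v=u[...,2].mean(0)[o]; y=((u[...,0]>=18)&(u[...,0]<=34)&(u[...,1]>120)).mean(0)[o]
    m=abs(A2)<30; b=np.median(v[m]); w=np.where(m,np.clip(b*.75-v,0,None),0)
    # keep biggest cluster
    r=max(runs(A2,w>0),key=lambda r:w[(A2>=r[0])&(A2<=r[1])].sum(),default=(0,0)); k=(A2>=r[0])&(A2<=r[1])
    t=(A2[k]*w[k]).sum()/max(w[k].sum(),1e-9)
    e=[q for q in runs(A2,y>.4)]
    # arrow: rectify base plane z=20 to local frame, 0.5 mm/px
    X,Y=np.meshgrid(np.arange(-25,25,.5),np.arange(104,162,.5)); ca,sa=np.cos(p[2]),np.sin(p[2])
    m=np.zeros(X.shape+(2,),np.float32)
    for i in np.ndindex(X.shape): m[i]=proj(n,[p[0]+ca*X[i]-sa*Y[i],p[1]+sa*X[i]+ca*Y[i],20],c)
    r=cv2.remap(f,m[...,0],m[...,1],cv2.INTER_LINEAR)
    return t,e,r
E
cat >> look.py <<'E'
t,e,r=measure("wrist",f,c,p);print("tick",t,"edges",e);cv2.imwrite(f"pics/{sys.argv[1]}_arrow.png",cv2.resize(r,None,fx=5,fy=5))
E
python3 look.py w9 0
```

```text
11.425 [455.12686407 -95.42269276  22.67966086] [ 3.14155989e+00 -4.56011264e-05  1.38764521e+00] [-1.98374398e-01  7.56120850e-04  1.48983757e+00] world ang 169.02787678472512 66.08110488647549
(np.float64(1.75), np.float64(-2.5), np.float64(6.0), np.float64(1.0), np.int64(372))
yellow rim [(np.float64(0.0), np.float64(0.5)), (np.float64(3.5), np.float64(37.0)), (np.float64(326.5), np.float64(359.5))]
hub [393.58555529 255.32426589] arrow proj [252.56812456  83.51039349] [201.44076393  18.43340156]
tick 1.9587835134053622 edges [(np.float64(-32.0), np.float64(-18.5)), (np.float64(-16.5), np.float64(-8.0)), (np.float64(-6.0), np.float64(-4.5)), (np.float64(3.5), np.float64(4.0)), (np.float64(8.0), np.float64(11.0)), (np.float64(13.0), np.float64(19.0)), (np.float64(22.0), np.float64(35.0))]
```

```bash
cat > arrow.py <<'E'
from h import *; import sys
r=cv2.imread(f"pics/{sys.argv[1]}_arrow.png");r=cv2.resize(r,None,fx=.2,fy=.2,interpolation=cv2.INTER_AREA)
b=r.min(2).astype(float);b-=cv2.medianBlur(r.min(2),51)
for y in range(0,b.shape[0],6):
    w=np.where(b[y]>18)[0]; 
    if len(w): print("Y",104+y*.5,"X span",-25+w[0]*.5,-25+w[-1]*.5,"mid",-25+(w[0]+w[-1])/4,"n",len(w))
E
python3 arrow.py w9;python3 - <<'E'
import cv2
a=cv2.imread("pics/w9.png");b=cv2.imread("pics/w9_arrow.png")
cv2.imwrite("pics/w9v.png",cv2.resize(a,None,fx=1.15,fy=1.15))
E
```

```text
Y 110.0 X span -4.0 3.0 mid -0.5 n 15
Y 113.0 X span -7.0 6.0 mid -0.5 n 27
Y 116.0 X span -10.5 9.0 mid -0.75 n 40
Y 119.0 X span -13.5 12.0 mid -0.75 n 40
Y 122.0 X span -16.5 15.5 mid -0.5 n 41
Y 125.0 X span -19.5 18.5 mid -0.5 n 54
Y 128.0 X span -17.5 16.5 mid -0.5 n 38
Y 131.0 X span -4.0 3.0 mid -0.5 n 15
Y 134.0 X span -4.0 3.0 mid -0.5 n 15
Y 137.0 X span -4.5 3.0 mid -0.75 n 16
Y 140.0 X span -4.5 3.0 mid -0.75 n 16
Y 143.0 X span -4.5 3.0 mid -0.75 n 16
Y 146.0 X span -4.5 3.0 mid -0.75 n 16
Y 149.0 X span -5.0 3.0 mid -1.0 n 17
Y 152.0 X span -5.0 3.0 mid -1.0 n 17
Y 155.0 X span -7.5 3.5 mid -2.0 n 23
Y 158.0 X span -9.5 7.5 mid -1.0 n 28
Y 161.0 X span -10.5 7.0 mid -1.75 n 8
```

The arrow axis in the rectified picture is at X ≈ −0.5 mm and the tick at X ≈ −3.4 mm, so about 1.7° is left.

Emit:
servo_tool([
  [0, [0.7, 0, 0], [0, 0, 0.6]],
  [0, [0.7, 0, 0], [0, 0, 0.6]],
  [0, [0.5, 0, 0], [0, 0, 0.4]],
  [0, [0, 0, 0], [0, 0, 0]],
  [0, [0, 0, 0], [0, 0, 0]],
])

```text
clock: 12.1
eef_pos: [455.6, -93.5, 22.7]
tcp_rot: [3.141, -0.0, 1.36]
contact_force: [0.1, -0.7, 0.1]
opening: -0.002
```

```bash
python3 look.py w10 0; python3 arrow.py w10|head -8
```

```text
12.1 [455.55388343 -93.51644444  22.70700744] [ 3.14145442e+00 -1.44765860e-05  1.35955137e+00] [ 0.05359421 -0.66304205  0.10803143] world ang 167.33385111743522 66.05357918114997
(np.float64(1.75), np.float64(-2.5), np.float64(6.0), np.float64(1.0), np.int64(368))
yellow rim [(np.float64(1.5), np.float64(35.5)), (np.float64(324.5), np.float64(359.0))]
hub [393.6460573  255.49271575] arrow proj [248.72878019  87.23839563] [195.94640304  24.20757253]
tick 0.27247634069400634 edges [(np.float64(-35.5), np.float64(-34.5)), (np.float64(-33.5), np.float64(-20.5)), (np.float64(-18.5), np.float64(-10.0)), (np.float64(-8.0), np.float64(-5.5)), (np.float64(2.0), np.float64(2.5)), (np.float64(5.5), np.float64(8.5)), (np.float64(11.5), np.float64(17.0)), (np.float64(20.0), np.float64(33.5)), (np.float64(34.5), np.float64(35.0))]
Y 110.0 X span -4.0 3.0 mid -0.5 n 15
Y 113.0 X span -7.5 6.0 mid -0.75 n 28
Y 116.0 X span -10.5 9.0 mid -0.75 n 40
Y 119.0 X span -13.5 12.0 mid -0.75 n 40
Y 122.0 X span -16.5 15.5 mid -0.5 n 41
Y 125.0 X span -19.5 18.0 mid -0.75 n 53
Y 128.0 X span -17.5 16.5 mid -0.5 n 38
Y 131.0 X span -4.0 3.0 mid -0.5 n 15
```

The tick is at X −0.48 mm and the arrow at −0.5 mm, so they line up. I'll back off and lift clear.

Emit:
servo_tool([
  [0, [-4, 0, 0], [0, 0, 0]],
  [0, [-5, 0, 0], [0, 0, 0]],
  [0, [0, 0, -25], [0, 0, 0]],
  [0, [0, 0, -45], [0, 0, 0]],
  [0, [0, 0, -30], [0, 0, 0]],
  [0, [0, 0, 0], [0, 0, 0]],
  [0, [0, 0, 0], [0, 0, 0]],
])

```text
clock: 13.02
eef_pos: [453.0, -102.4, 122.1]
tcp_rot: [-3.141, 0.0, 1.359]
contact_force: [-0.8, 0.0, -0.1]
opening: -0.006
```

```bash
python3 look.py w11 0; python3 arrow.py w11|head -8
```

```text
13.025 [ 453.02185385 -102.39060493  122.05531541] [-3.14091076e+00  1.07738354e-05  1.35928447e+00] [-0.84850525  0.03564186 -0.06016799] world ang 175.21267148859462 67.21262808662368
(np.float64(0.25), np.float64(-5.5), np.float64(6.0), np.float64(1.0), np.int64(742))
yellow rim [(np.float64(1.5), np.float64(35.5)), (np.float64(325.5), np.float64(358.5))]
hub [341.45869777 187.44064117] arrow proj [252.85096786  85.41709264] [219.16840687  44.98299745]
tick 0.11644042232277527 edges [(np.float64(-33.0), np.float64(-30.0)), (np.float64(-27.0), np.float64(-22.0)), (np.float64(-17.5), np.float64(-6.5)), (np.float64(-3.5), np.float64(-2.0)), (np.float64(1.5), np.float64(4.5)), (np.float64(6.0), np.float64(8.5)), (np.float64(10.0), np.float64(19.0)), (np.float64(20.5), np.float64(29.0)), (np.float64(32.0), np.float64(35.5))]
Y 110.0 X span -4.0 3.0 mid -0.5 n 15
Y 113.0 X span -7.0 6.5 mid -0.25 n 28
Y 116.0 X span -10.0 9.5 mid -0.25 n 40
Y 119.0 X span -13.5 12.5 mid -0.5 n 39
Y 122.0 X span -16.5 15.5 mid -0.5 n 39
Y 125.0 X span -19.0 18.5 mid -0.25 n 47
Y 128.0 X span -17.0 16.5 mid -0.25 n 34
Y 131.0 X span -3.5 2.5 mid -0.5 n 13
```

Emit:
servo_tool([
  [0, [0, 0, 0], [0, 0, -10.15]],
  [0, [0, 0, 0], [0, 0, -10.15]],
  [0, [0, 0, 0], [0, 0, -10.15]],
  [0, [0, 0, 0], [0, 0, -10.15]],
  [0, [0, 0, 0], [0, 0, -10.15]],
  [0, [0, 0, 0], [0, 0, -10.15]],
  [0, [0, 0, 0], [0, 0, -10.15]],
  [0, [0, 0, 0], [0, 0, 0]],
])

```text
clock: 14.08
eef_pos: [452.7, -102.2, 121.5]
tcp_rot: [-3.141, -0.002, 2.598]
contact_force: [0.3, 0.6, -0.3]
opening: 0.001
```

Emit:
servo_tool([
  [0, [5.9, 50.5, 0], [0, 0, 0]],
  [0, [5.9, 50.5, 0], [0, 0, 0]],
  [0, [5.9, 50.5, 0], [0, 0, 0]],
  [0, [5.9, 50.5, 0], [0, 0, 0]],
  [0, [0, 0, 0], [0, 0, 0]],
  [0, [0, 0, 0], [0, 0, 0]],
])

```text
clock: 14.82
eef_pos: [536.7, 82.7, 121.8]
tcp_rot: [-3.14, -0.001, 2.598]
contact_force: [-0.8, -0.4, 0.1]
opening: 0.001
```

```bash
python3 look.py w12 0
python3 - <<'E'
from h import *
# brake direction from red mask
for n,f in(("wrist",cv2.imread("pics/w12.png")),):
    c=cam(n);h=cv2.cvtColor(f,cv2.COLOR_BGR2HSV)
    for th in("brake","brake_tip"):
        print(th,[(round(b["conf"],2),toworld(n,b["centre"],c).round().tolist()) for b in boxes_of(n,th)[:2]])
    print("pivot px",proj(n,[508.7,34.8,60],c))
E
```

```text
14.825 [536.67546521  82.67681564 121.79462115] [-3.14010544e+00 -1.35864065e-03  2.59762874e+00] [-0.82619872 -0.37241479  0.10721362] world ang 85.00196652894984 191.40459545902718
(np.float64(0.25), np.float64(-2.5), np.float64(3.0), np.float64(1.0), np.int64(465))
yellow rim [(np.float64(1.5), np.float64(35.5)), (np.float64(324.0), np.float64(359.0))]
hub [ 67.32810475 287.96417754] arrow proj [140.36446672 171.16041096] [159.23122035 130.89041387]
tick 0.20379432055190116 edges [(np.float64(-36.0), np.float64(-1.0)), (np.float64(1.5), np.float64(36.0))]
brake [(0.73, [523.0, 46.0, 56.0])]
brake_tip [(0.6, [524.0, 50.0, 55.0])]
pivot px [195.76760806 193.66158134]
```

The tick and arrow agree to within about 0.2° with the arm withdrawn. Now for the brake.

Emit:
servo_tool([
  [0, [0, 0, 36], [0, 0, 0]],
  [0, [0, 0, 36], [0, 0, 0]],
  [0, [0, 0, 26], [0, 0, 0]],
  [0, [0, 0, 12], [0, 0, 0]],
  [0, [0, 0, 0], [0, 0, 0]],
])

```text
clock: 15.6
eef_pos: [537.2, 82.3, 12.4]
tcp_rot: [-3.141, -0.001, 2.598]
contact_force: [0.5, -0.1, 0.4]
opening: -0.003
```

Emit:
servo_tool([
  [0, [-4.85, -0.15, 0], [0, 0, 5]],
  [0, [-4.85, -0.15, 0], [0, 0, 5]],
  [0, [-4.85, -0.15, 0], [0, 0, 5]],
  [0, [-4.85, -0.15, 0], [0, 0, 5]],
  [0, [-4.85, -0.15, 0], [0, 0, 5]],
  [0, [-4.85, -0.15, 0], [0, 0, 5]],
  [0, [0, 0, 0], [0, 0, 0]],
])

```text
clock: 16.48
eef_pos: [558.7, 62.2, 13.9]
tcp_rot: [3.14, 0.001, 2.076]
contact_force: [-0.1, 0.0, 0.5]
opening: 0.003
```

```bash
cat > brake.py <<'E'
from h import *; import sys
s=sense();e=np.array(s["eef_pos"]);pv=np.array([508.7,34.8]);print(s["clock"],e,s["contact_force"],"tool ang",ang(pv,e),np.hypot(*(e[:2]-pv)))
n="wrist";c=cam(n);f=grab_frame(n);cv2.imwrite(f"pics/{sys.argv[1]}.png",f);h=cv2.cvtColor(f,cv2.COLOR_BGR2HSV)
# red pixels at z=58 annulus about the pivot
for r in (25,35,45,55,65):
    A=np.arange(-75,60,1.);m=[]
    for a in A:
        u,v=proj(n,[pv[0]+r*np.cos(np.radians(a)),pv[1]+r*np.sin(np.radians(a)),58],c).round().astype(int)
        m.append(0<=u<512 and 0<=v<384 and (h[v,u,0]<8 or h[v,u,0]>172) and h[v,u,1]>150 and h[v,u,2]>50)
    print(r,runs(A,np.array(m)))
E
python3 brake.py w13
```

```text
16.475 [558.69094481  62.1964951   13.91999833] [-0.05169007  0.02369294  0.45227305] tool ang 28.724025806914565 57.00581116743863
25 [(np.float64(0.0), np.float64(44.0))]
35 [(np.float64(5.0), np.float64(34.0))]
45 []
55 []
65 []
```

View pics/w13.png

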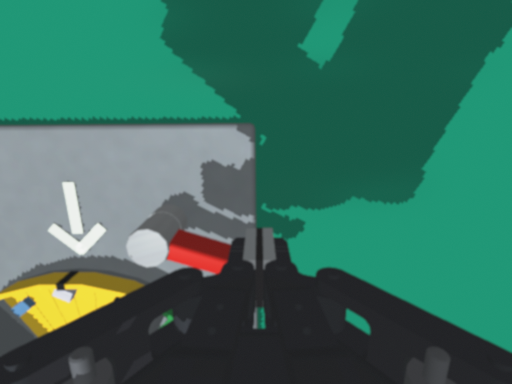

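The pivot cap is at (148,246) and the arm's centreline runs about (173,244) to (230,260), passing behind the fingers on the pushing side.

Run:
```python
from h import *
for uv in((148,246),): print(at_z("wrist",uv,60))
a,b=[at_z("wrist",uv,58) for uv in((173,244),(230,260))];print(a,b,ang(a,b))
for uv in((180,231),(235,247)):print(at_z("wrist",uv,58))
for q in(12,27): print(q,[proj("wrist",[508.7+r*np.cos(np.radians(q)),34.8+r*np.sin(np.radians(q)),58]).round() for r in(15,75)])
```

```text
[507.70171668  36.25901671  60.        ]
[518.31044903  42.32859169  58.        ] [548.37169923  48.4864319   58.        ] 11.576499781603237
[518.40888522  50.67530698  58.        ]
[547.17334261  56.38934502  58.        ]
12 [array([178., 255.]), array([287., 284.])]
27 [array([179., 248.]), array([294., 252.])]
```

The arm angle is 11.6°, where contact predicts it, so the arm is being pushed. I'll continue.

Emit:
servo_tool([
  [0, [-4.85, -0.15, 0], [0, 0, 5]],
  [0, [-4.85, -0.15, 0], [0, 0, 5]],
  [0, [-4.85, -0.15, 0], [0, 0, 5]],
  [0, [-4.85, -0.15, 0], [0, 0, 5]],
  [0, [-4.85, -0.15, 0], [0, 0, 5]],
  [0, [-4.85, -0.15, 0], [0, 0, 5]],
  [0, [-4.85, -0.15, 0], [0, 0, 5]],
  [0, [-4.85, -0.15, 0], [0, 0, 5]],
])

```text
clock: 17.52
eef_pos: [565.0, 25.0, 13.5]
tcp_rot: [3.14, -0.001, 1.377]
contact_force: [0.8, 0.2, 0.4]
opening: -0.002
```

Emit:
servo_tool([
  [0, [-2.9, -0.1, 0], [0, 0, 3]],
  [0, [-2.9, -0.1, 0], [0, 0, 3]],
  [0, [-1.9, 0, 0], [0, 0, 2]],
  [0, [0, 0, 0], [0, 0, 0]],
  [0, [0, 0, 0], [0, 0, 0]],
])

```text
clock: 18.15
eef_pos: [562.5, 17.5, 12.9]
tcp_rot: [3.141, -0.0, 1.239]
contact_force: [1.4, 1.5, 1.6]
opening: -0.002
```

```bash
python3 brake.py w14; python3 look.py w14b 0
```

```text
18.15 [562.46518878  17.54100546  12.89098052] [1.43332368 1.47135939 1.57365638] tool ang -17.796986640173877 56.46741021603785
25 [(np.float64(-44.0), np.float64(-4.0))]
35 [(np.float64(-43.0), np.float64(-14.0))]
45 []
55 []
65 []
18.2 [562.42151026  17.59142352  12.82900677] [ 3.14121968e+00 -1.54219241e-04  1.23912495e+00] [1.82734552 0.75508485 1.3310008 ] world ang 71.33637169118252 132.56240113395302
(np.float64(-1.5), np.float64(-30.0), np.float64(27.0), np.float64(1.0), np.int64(4))
yellow rim [(np.float64(344.0), np.float64(357.0))]
hub [260.85065761 469.17825551] arrow proj [142.43212494 301.16392436] [ 87.38724982 262.33052389]
tick 27.395242405954537 edges [(np.float64(-15.5), np.float64(-3.5))]
```

Emit:
servo_tool([
  [0, [-1, 0, 0], [0, 0, 1]],
  [0, [-1, 0, 0], [0, 0, 1]],
  [0, [-1, 0, 0], [0, 0, 1]],
  [0, [-1, 0, 0], [0, 0, 1]],
  [0, [-0.5, 0, 0], [0, 0, 0.5]],
  [0, [0, 0, 0], [0, 0, 0]],
])

```text
clock: 19.0
eef_pos: [560.9, 13.5, 12.8]
tcp_rot: [3.141, -0.001, 1.159]
contact_force: [3.1, 4.1, 0.5]
opening: -0.002
```

Emit:
servo_tool([
  [0, [-0.5, 0, 0], [0, 0, 0.5]],
  [0, [-0.5, 0, 0], [0, 0, 0.5]],
  [0, [0, 0, 0], [0, 0, 0]],
])

```text
clock: 19.38
eef_pos: [561.0, 13.1, 12.9]
tcp_rot: [3.141, -0.001, 1.142]
contact_force: [3.9, 6.7, -0.5]
opening: -0.002
```

The force rose to about 8 N while the finger stalled, so the arm is at the hard stop, with angle ≈ −40° as expected for home. I'll back off and retract.

Emit:
servo_tool([
  [0, [2, 0, 0], [0, 0, 0]],
  [0, [6, 0, 0], [0, 0, 0]],
  [0, [0, 0, -30], [0, 0, 0]],
  [0, [0, 0, -50], [0, 0, 0]],
  [0, [0, 0, -50], [0, 0, 0]],
  [0, [60, 0, 0], [0, 0, 0]],
  [0, [60, 0, 0], [0, 0, 0]],
  [0, [0, 0, 0], [0, 0, 0]],
])

```text
clock: 20.38
eef_pos: [614.3, 132.1, 142.5]
tcp_rot: [3.142, -0.0, 1.145]
contact_force: [-0.5, -0.5, 0.1]
opening: 0.001
```

Emit:
servo_tool([
  [0, [60, 0, 0], [0, 0, 0]],
  [0, [60, 0, 0], [0, 0, 0]],
  [0, [60, 0, 0], [0, 0, 0]],
  [0, [0, 0, 0], [0, 0, 0]],
  [0, [0, 0, 0], [0, 0, 0]],
])

```text
clock: 21.0
eef_pos: [687.2, 291.4, 141.7]
tcp_rot: [-3.14, 0.002, 1.142]
contact_force: [-0.5, -0.8, -1.2]
opening: 0.001
```

Run:
```python
from h import *
s=sense();print(s["clock"],s["eef_pos"])
f=grab_frame("top");c=cam("top");p=[520,-109,.511]
cv2.imwrite("pics/t15.png",cv2.resize(f[143:293,117:317],None,fx=4,fy=4,interpolation=cv2.INTER_CUBIC))
A,y,u=yellow_edges("top",f,c,p);print(runs(A,y>.3))
f0=cv2.imread("pics/top0.png")
for q in(-40.7,-37): print(((proj("top",[508.7+75*np.cos(np.radians(q)),34.8+75*np.sin(np.radians(q)),57])-[117,143]+.375)*4).round())
for th in("capacitor","jar","spool","screwdriver"): print(th,[(round(b["conf"],2),toworld("top",b["centre"]).round().tolist()) for b in boxes_of("top",th)[:1]])
```

```text
21.0 [687.22091826 291.44153661 141.67306404]
[(np.float64(1.5), np.float64(32.0)), (np.float64(325.0), np.float64(358.5))]
[292. 212.]
[286. 207.]
capacitor [(0.44, [388.0, -7.0, 60.0])]
jar [(0.49, [700.0, -103.0, 65.0])]
spool [(0.69, [628.0, -237.0, 53.0])]
screwdriver [(0.63, [410.0, -498.0, 25.0])]
```

View pics/t15.png

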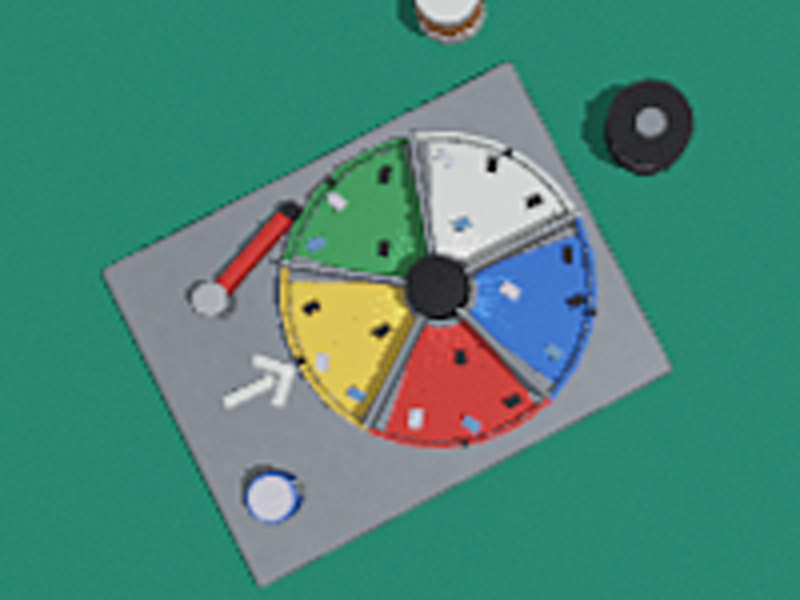

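The final top view shows the base corners unmoved, the tick at (299,361) beside the arrow tip, and the brake tip at about (291,211), against (292,212) predicted for home. The bystanders are where they were.

```bash
python3 -c "
from rig import *
print(sign_off())"
```

```text
the job is handed in; nothing more can be done
None
```

I turned the carousel about 85° clockwise by pushing the yellow/red divider, until the yellow bin's middle lined up with the arrow. I then pushed the brake arm home, retracted, and handed the job in at about 21 s on the robot's clock.

**Last checks:**
- **Yellow bin:** the wrist camera, with the arm withdrawn, put the tick within about 0.2° of the arrow axis. After the brake push the coarser top view put it at about 0°.
- **Brake:** the finger stalled at about 8 N against the stop. The brake tip is within about 1 px of its predicted home position in the enlarged top view.
- **Base and bystanders:** the base corners look unmoved in the top view. The capacitor, jar, spool and screwdriver read within 1–6 mm of where they started, with no visible shift in the top picture (the screwdriver lies outside that crop).

**What disagreed:** the fingertips end about 36 mm short of the reported TCP. My first sweep therefore passed over the divider without touching anything. I went about 30 mm lower and the second sweep worked.

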